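# Swing the drilling jig's index plate to its station and lock it

### The arm

A 7-joint arm with a two-finger parallel gripper is mounted at the origin on the work surface. World frame = base frame: x ahead of the robot, y to its left, z up, the work surface at z = 0. Lengths are in m, angles in rad, forces in N, time in s.
With the tool pointing down it reaches from about 0.425 to 0.875 m from the base axis. Payload 4.7 kg.
Tool frame: the origin (TCP) lies midway between the tips of the shut fingers; the grasp point (between the pads) lies 19 mm behind it; z points along the fingers, x is the direction in which the jaws open and shut, and the axes are right-handed (so a half turn about z gives the same grasp; the last joint's range is limited). The gripper opens to 87 mm and grips with 3 to 60 N. Pads are 19 mm wide; open, the fingers measure 117 mm over their backs; the gripper's body (75 mm by 190 mm) begins 51 mm behind the grasp point.
Start: joints at [-1.335, 0.321, -0.07, 1.45, 0.023, 1.371, -0.057], TCP at [0.143, 0.634, 0.223] pointing down, gripper open.
Joint ranges: [-2.86, 2.86], [-0.3, 2.09], [-1.38, 1.24], [0.06, 2.45], [-1.56, 4.7], [0.09, 2.05], [-2.69, 2.69]. Speed limits (rad/s): [2.57, 2.57, 3.14, 3.14, 3.14, 3.14, 3.14].

### API

Orientations are given as a rotation vector (axis times angle).
In Python, from bench import get_state, eyes, ticket gives the robot as it stands.
- The arm moves only by the tool carry_out, never from a script. Its argument "motion" is a list of rows, each a list of 2 entries, a list of its own where there are three numbers: the shift along the world's x, y, z in m, then the turn about the world's z in rad. A call has 1 to 20 rows; each row is the pose to reach, as a shift and turn from the pose commanded when the call began; what a row does not reach only later rows make up. A row lasts 1/10 s, in which the tool goes at most 50 mm and 8.59 degrees, less where a joint would pass 70% of its speed; a pose out of reach is approached as far as the arm can. A call with a gripper value outside its range is refused whole. "grip" is the gripper command: -1 is fully open, 1 is shut, values between are in proportion, set as the call begins (left out, the last holds). The fingers move at their own pace and stop on an object; "squeeze" is the grip in N (left out, the last holds). Time passes only in rows, so rows that repeat a pose let the fingers close. It gives the time, the measured TCP pose, the force and the opening at its end, in the units of the state.
- get_state(): the state, without advancing time (a new reading comes with each control period).
- eyes.get_image(name): name is "scene" or "top"; returns a dict with "pixels" (400x640x3 uint8, blue, green, red), "mtx" (3x3 intrinsics, pixels), "extrinsics" (4x4, takes a point from camera to world coordinates). Camera axes: x right, y down, z forward; pixel columns grow to the right and rows downward; lengths in m; the calibration is good to about 2 mm. A picture is of the moment at which its call begins. There is no depth.
- ticket.close_job(): hands the job in, once; it reports no verdict.
The state is a dict: "time": time; "joint_positions": joint angles; "qd": joint speeds; "joint_torque": joint torques, N m; "position": TCP position; "tool_rot": TCP orientation; "ft_force": force on the tool from outside, world axes, zero at the start; "torque": the same for the moment, N m; "grip_width": opening from 0.0 (shut) to 1.0 (fully open).
Only numpy, scipy, OpenCV 4.12 (cv2) and the standard library are available. Lean on these libraries where they do the work, as an engineer would, in place of code of your own. Each camera call takes 0.05 s, during which the arm holds its last target. There are 200 camera calls.

### The job

A toy-car wheel is clamped on the round index plate of the drilling jig. With a fingertip pushing the upright peg on the plate, turn the plate until its rim slot faces the flat locking bar, then push the bar by its upright knob fully home into the slot so that the plate is locked with the wheel under the drill bush. Just push, gently: do not grip the peg or the knob or force anything, leave the other things on the bench where they are, and finish with the hand clear.

Things in the scene. Friction and masses are not known exactly. Their poses are not given: they have to be found in the camera images.
- jig: Drilling jig, screwed down, yaw varies about 0.3 rad. Grey-painted base 12 mm thick: 253 x 210 mm under the plate, and a 74 mm wide tongue out to y = -245 mm. Origin on the plate's vertical axis at bench height, z up; offsets and directions below are in this frame. The locking bar lies along its y axis on the -y side, the drill-bush arm stands on the +x side.
- index_plate (a joint): Angle (rad) of the index plate, a steel disc 190 mm across, top at z = 32 mm, about the jig's axis, growing counter-clockwise seen from above; 0 = slot square to the bar. Starts between -1.9 and -0.7, stops at -2.3 and 0.6. Needs 0.18 N m (2 to 3 N at the peg) and stays where left. At angle q the slot is at -90 deg + q, the peg at 210 deg + q, the clamped wheel at q, from the jig's +x.
- slot_mouth (a point): Middle of the mouth of the plate's one slot, on the rim, 95 mm from the plate's axis, z = 26 mm. The slot is 16 mm wide and 33 mm deep towards the axis, its mouth chamfered to 28 mm wide: the bar's nose finds its way in from up to 0.06 rad off and then centres the plate.
- finger_peg: Upright black peg on the index plate, a sleeve that spins on its pin, 20 mm in diameter, 34 mm tall, its axis 78 mm from the plate's axis. Origin at the centre of its foot, z = 32 mm; top at z = 66 mm. It turns with the plate and has free space on both sides along its circle.
- wheel_clamp (a point): Top of the knob that clamps the wheel on the plate, 50 mm from the plate's axis, z = 54 mm. The wheel is 64 mm across and 10 mm thick. On the axis itself stand a 30 mm hub nut and its stud, up to z = 48 mm.
- bush_top (a point): Top of the drill bush, z = 73 mm, 74 mm along the jig's +x from the plate's axis. Its 36 mm wide arm reaches from x = 64 to 144 mm (z = 52 to 66 mm) on a post at x = 109 to 143 mm.
- lock_bar (a joint): Travel (m) of the flat locking bar along the jig's +y: 0 withdrawn, 0.034 fully home, the knob against a rubber buffer (3 N per mm further, at most 6.5 mm). Starts between 0 and 0.006; needs about 3 N plus some drag and stays where left. Bar 13 mm wide, 10 mm thick, nose tapered to 7 mm. Unless the slot faces it, the plate's rim stops it at about 0.012.
- bar_nose (a point): Middle of the bar's nose end, z = 26 mm; 107 mm from the plate's axis when withdrawn, 73 mm when home. The bar's guide, 52 mm wide, with a rubber buffer for the knob, spans y = -169 to -117 mm, top at z = 42 mm.
- bar_knob: Upright black knob on the bar's outer end, a sleeve that spins on its pin, 20 mm in diameter, 34 mm tall. Origin at the centre of its foot, z = 31 mm; top at z = 65 mm. It is 213 mm out along the jig's -y when the bar is withdrawn, 179 mm when home. The bar ends 12 mm behind it (-y); beyond that the way is free.
- spare_wheel: Bystander: a loose plywood wheel with black tyre, 64 mm across, 10 mm high, flat on the bench on the robot's side of the locking bar. Origin at the centre of its underside.
- motor: Bystander: small steel motor on a black foot, 35 x 26 mm, 25 mm high, on the far side of the bar. Origin at the centre of its underside.
- battery_holder: Bystander: black battery holder with two cells, 58 x 32 mm, 17 mm high, beyond the bar. Origin at the centre of its underside.
- screwdriver: Bystander: screwdriver 190 mm long, lying to the left of the jig. Origin under its middle.
- model_car: Bystander: plywood model car, 200 x 136 mm, about 60 mm high, on the left, farther from the robot. Origin at bench height under its middle.
- glue_bottle: Bystander: white glue bottle, 54 mm across, 140 mm tall, standing to the left of the jig. Origin at the centre of its underside.
- wheel_stack: Bystander: four 64 mm wheels stacked and stuck together, 39 mm high, to the right. Origin at the centre of its underside.

How it is judged:
By the outcome, as a careful person would: the job done as asked, in the order asked, and still so for the second after the job is handed in, with the robot touching nothing.
It also fails if it takes over 48 s, if anything falls off the work surface, if the arm or the gripper's body presses on something with over 40 N, if the wrist force passes 120 N, or if a joint passes its speed limit or range.

## Working session

There is one attempt and no reset: what is moved stays moved. The work goes in short steps, Python scripts to look and compute and a tool call to move; the robot and the scene stay as the last step left them, time stands still between calls to the robot, and variables do not carry over. Pictures are saved under pics/ and viewed, about 8 in all and at most 12, crops included, and the job is handed in when it is done.

Besides the shell and the picture viewer there is one more tool, called after ">>>" in YAML: its name, and indented under it one key for each argument. carry_out: Moves the arm, as the interface text tells. Its arguments: {"type":"object","properties":{"motion":{"type":"array","items":{"type":"array"}},"grip":{"type":"number"},"squeeze":{"type":"number"}},"required":["motion"]}

```bash
mkdir -p pics
cat > h.py <<'E'
import numpy as np, cv2
from bench import get_state, eyes, ticket
def snap(n,f):
    d=eyes.get_image(n); cv2.imwrite('pics/'+f,d['pixels']); np.savez('pics/'+f+'.npz',K=d['mtx'],E=d['extrinsics']); return d
def ray(f,u,v,z):
    c=np.load('pics/'+f+'.npz');K,E=c['K'],c['E']
    r=E[:3,:3]@np.linalg.solve(K,[u,v,1.]);o=E[:3,3]
    return o+r*(z-o[2])/r[2]
def proj(f,P):
    c=np.load('pics/'+f+'.npz');K,E=c['K'],c['E']
    p=K@(E[:3,:3].T@(np.asarray(P,float)-E[:3,3]));return p[:2]/p[2]
E
python3 - <<'E'
from h import *
print(get_state())
for n in('top','scene'):
    d=snap(n,n+'0.png');print(d['mtx'],d['extrinsics'])
E
```

```text
{'time': 0.0, 'joint_positions': array([-1.33492338,  0.32182836, -0.07009722,  1.4516448 ,  0.02260086,
        1.37080931, -0.05695179]), 'qd': array([-0.00137956, -0.0006551 ,  0.00040702, -0.00017162,  0.00108609,
        0.0012785 ,  0.00047239]), 'joint_torque': array([-1.43401758e-04, -4.91282666e+01, -4.03844006e-01, -3.12533891e+01,
       -6.38409262e-02,  4.37037076e-02,  1.85205245e-04]), 'position': array([0.14289515, 0.63353939, 0.2214733 ]), 'tool_rot': array([ 2.45264613e+00,  1.96117510e+00, -2.23754842e-03]), 'ft_force': array([ 0.23661845, -0.81837183,  0.09499917]), 'torque': array([-0.00701061, -0.05840887,  0.00168879]), 'grip_width': 1.001396474788498}
[[374.14304393   0.         313.49017149]
 [  0.         374.14304393 195.01852776]
 [  0.           0.           1.        ]] [[-0.00231589 -0.98182864  0.1897555   0.32200718]
 [-0.99998895  0.00149759 -0.00445566 -0.01148697]
 [ 0.00409052 -0.18976372 -0.98182127  1.247975  ]
 [ 0.          0.          0.          1.        ]]
[[411.11811128   0.         313.86046029]
 [  0.         411.11811128 200.14268675]
 [  0.           0.           1.        ]] [[ 0.31027677  0.63771321 -0.70501786  1.28277975]
 [ 0.95063454 -0.20445457  0.23343584 -0.24949342]
 [ 0.00472099 -0.74264406 -0.66966971  0.77825715]
 [ 0.          0.          0.          1.        ]]
```

View pics/top0.png

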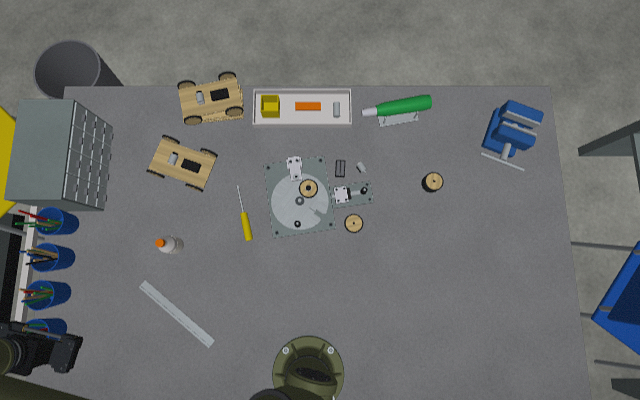

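View pics/scene0.png

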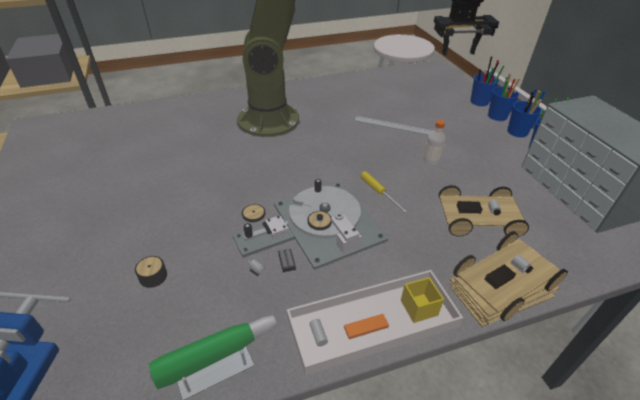

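The top view shows the hub at about (299,201), peg (297,224), knob (364,190) and slot near (318,210). I'll zoom in to refine these.

Run:
```python
from h import *
a=cv2.imread('pics/top0.png')[145:245,255:385];b=cv2.imread('pics/scene0.png')[165:275,225:395]
A=cv2.resize(a,None,fx=6,fy=6,interpolation=2);cv2.imwrite('pics/topc.png',A)
for n,u,v,z in [('hub',299,201,.048),('peg',297,222.5,.066),('knob',364,189.5,.065)]: print(n,ray('top0.png',u,v,z))
```

```text
hub [0.53416056 0.03029451 0.048     ]
peg [0.46174083 0.03566239 0.066     ]
knob [ 0.56855301 -0.18011611  0.065     ]
```

View pics/topc.png

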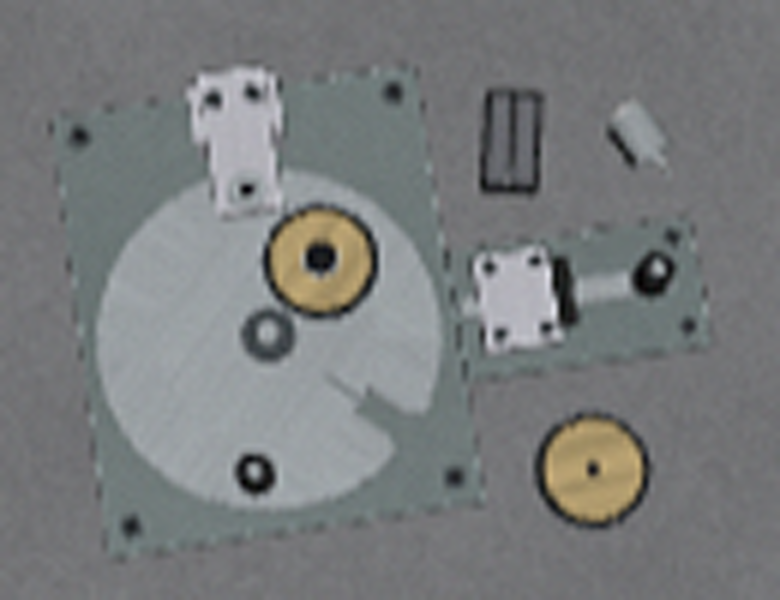

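The crop shows the plate centre near (269,338), bush (246,189), wheel knob (320,257), peg top (256,470), slot mouth (410,427) and bar knob top (655,270). I'll fit the jig pose, plate angle and bar travel to all of these.

```bash
cat >> h.py <<'E'
from scipy.optimize import least_squares
def model(p):
    x,y,w,q,s=p
    def J(r,a,z): return np.array([x+r*np.cos(w+a),y+r*np.sin(w+a),z])
    h=np.pi/2
    return dict(axis=J(0,0,.032),hub=J(0,0,.048),bush=J(.074,0,.073),clamp=J(.05,q,.054),peg=J(.078,np.radians(210)+q,.066),
      slot=J(.095,q-h,.032),knob=J(.213-s,-h,.065))
def fit(f,obs,p0=(.534,.03,.15,-.8,.003)):
    def res(p):
        m=model(p);return np.concatenate([proj(f,m[k])-o for k,o in obs.items()])
    r=least_squares(res,p0,x_scale=[.01,.01,.1,.1,.01]);return r.x,r.fun.reshape(-1,2)
E
python3 - <<'E'
from h import *
o=dict(axis=(269.5,339),hub=(268,334),bush=(246,189),clamp=(320,257),peg=(256,470),slot=(410,427),knob=(655,269))
o={k:(np.array(v)+.5)/6-.5+[255,145] for k,v in o.items()}
p,r=fit('top0.png',o);print(p.round(4));print(dict(zip(o,r.round(2).tolist())))
for k,v in model(p).items():print(k,v.round(4))
# tool orientation
from scipy.spatial.transform import Rotation as R
print(R.from_rotvec(get_state()['tool_rot']).as_matrix().round(2))
# sanity in the scene camera
im=cv2.imread('pics/scene0.png')
for k,v in model(p).items(): print(k,proj('scene0.png',v).round(1))
E
```

```text
[ 0.5378  0.0299  0.1475 -0.7319  0.0015]
{'axis': [-0.2, -0.31], 'hub': [-0.11, -0.34], 'bush': [0.04, 0.15], 'clamp': [-0.32, -0.42], 'peg': [0.08, 0.16], 'slot': [0.51, 0.74], 'knob': [-0.0, -0.01]}
axis [0.5378 0.0299 0.032 ]
hub [0.5378 0.0299 0.048 ]
bush [0.611  0.0407 0.073 ]
clamp [0.5795 0.0023 0.054 ]
peg [0.4599 0.0346 0.066 ]
slot [ 0.4853 -0.0494  0.032 ]
knob [ 0.5688 -0.1793  0.065 ]
[[ 0.22  0.98 -0.  ]
 [ 0.98 -0.22 -0.  ]
 [-0.    0.   -1.  ]]
axis [325.5 208.4]
hub [325.6 204. ]
bush [339.9 214.7]
clamp [320.9 215.1]
peg [318.  180.4]
slot [291.3 201.9]
knob [248.7 224.9]
```

The fit residuals are below 1 px, and the scene camera agrees: the peg and knob project where I see them. The plate is at q≈-0.73, so it needs about +0.73 rad. Next I'll move above the clockwise side of the peg with the fingers shut.

>>> carry_out:
  motion:
    - [[0.01,-0.01,0],0.01]
    - [[0.03,-0.035,0],0.03]
    - [[0.055,-0.065,0],0.05]
    - [[0.085,-0.1,0],0.07]
    - [[0.115,-0.135,0],0.09]
    - [[0.145,-0.17,0],0.11]
    - [[0.17,-0.205,0],0.13]
    - [[0.195,-0.24,0],0.14]
    - [[0.215,-0.28,0],0.15]
    - [[0.235,-0.32,0],0.16]
    - [[0.255,-0.36,0],0.16]
    - [[0.27,-0.4,0],0.16]
    - [[0.285,-0.435,-0.005],0.16]
    - [[0.295,-0.47,-0.02],0.16]
    - [[0.305,-0.5,-0.04],0.16]
    - [[0.312,-0.525,-0.06],0.16]
    - [[0.316,-0.54,-0.075],0.16]
    - [[0.318,-0.55,-0.085],0.16]
    - [[0.319,-0.555,-0.09],0.16]
    - [[0.319,-0.555,-0.09],0.16]
  grip: 1
  squeeze: 5

```text
time: 2.1
position: [0.4616, 0.0786, 0.1322]
tool_rot: [-2.289, -2.151, 0.001]
ft_force: [-0.1, 0.7, -0.1]
grip_width: 0.007
```

>>> carry_out:
  motion:
    - [[0,0,-0.01],0]
    - [[0,0,-0.025],0]
    - [[0,0,-0.04],0]
    - [[0,0,-0.055],0]
    - [[0,0,-0.07],0]
    - [[0,0,-0.08],0]
    - [[0,0,-0.086],0]
    - [[0,0,-0.086],0]

```text
time: 2.9
position: [0.4616, 0.0793, 0.046]
tool_rot: [-2.288, -2.152, 0.002]
ft_force: [1.0, -0.3, 0.5]
grip_width: 0.008
```

Run:
```python
from h import *
d=snap('scene','s1.png');t=snap('top','t1.png')
a=cv2.resize(d['pixels'][140:260,235:395],None,fx=4,fy=4,interpolation=2);b=cv2.resize(t['pixels'][145:245,255:385],None,fx=4,fy=4,interpolation=2)
c=np.zeros((480,800,3),np.uint8);c=np.vstack([0*a[:0]]) if 0 else a
cv2.imwrite('pics/s1c.png',a)
s=get_state();print(s['position'],s['ft_force'])
```

```text
[0.46243317 0.07938103 0.04700025] [ 0.83664119  0.21912504 -0.10933735]
```

View pics/s1c.png

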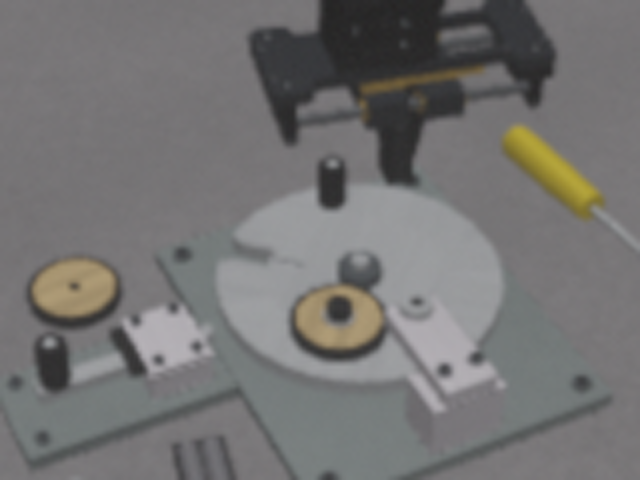

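The shut fingertip (crop 400,170) is clear of the peg (330,180) on its clockwise side. Next I'll compute the arc.

Run:
```python
from h import *
ax=np.array([.5378,.0299]);d=.025;q0=-.7319;w=.1475
def P(q):
    t=np.radians(210)+q+w;c,s=np.cos(t),np.sin(t);return ax+.078*np.array([c,s])-d*np.array([-s,c])
s=np.array([.462,.079])
for q in np.arange(-.80,.101,.05): print(round(q,2),(P(q)-s).round(4),round(q-q0,3))
```

```text
-0.8 [ 0.0017 -0.0143] -0.068
-0.75 [ 0.    -0.018] -0.018
-0.7 [-0.0014 -0.0219] 0.032
-0.65 [-0.0027 -0.0258] 0.082
-0.6 [-0.0038 -0.0297] 0.132
-0.55 [-0.0046 -0.0337] 0.182
-0.5 [-0.0053 -0.0377] 0.232
-0.45 [-0.0058 -0.0418] 0.282
-0.4 [-0.006  -0.0459] 0.332
-0.35 [-0.0061 -0.05  ] 0.382
-0.3 [-0.006  -0.0541] 0.432
-0.25 [-0.0056 -0.0582] 0.482
-0.2 [-0.0051 -0.0622] 0.532
-0.15 [-0.0043 -0.0662] 0.582
-0.1 [-0.0033 -0.0702] 0.632
-0.05 [-0.0022 -0.0742] 0.682
0.0 [-0.0008 -0.078 ] 0.732
0.05 [ 0.0007 -0.0818] 0.782
0.1 [ 0.0024 -0.0855] 0.832
```

Pushing slowly (about 0.3 rad/s) to q≈-0.3 first.

>>> carry_out:
  motion:
    - [[0,-0.005,0],0]
    - [[0,-0.01,0],0]
    - [[0,-0.014,0],0]
    - [[0,-0.016,0],0]
    - [[0,-0.018,0],0]
    - [[-0.001,-0.02,0],0.01]
    - [[-0.0014,-0.022,0],0.03]
    - [[-0.002,-0.024,0],0.055]
    - [[-0.0027,-0.026,0],0.08]
    - [[-0.0033,-0.028,0],0.105]
    - [[-0.0038,-0.03,0],0.13]
    - [[-0.0042,-0.032,0],0.155]
    - [[-0.0046,-0.034,0],0.18]
    - [[-0.005,-0.036,0],0.205]
    - [[-0.0053,-0.038,0],0.23]
    - [[-0.0056,-0.04,0],0.255]
    - [[-0.0058,-0.042,0],0.28]
    - [[-0.006,-0.044,0],0.305]
    - [[-0.006,-0.046,0],0.33]
    - [[-0.006,-0.048,0],0.355]

```text
time: 5.0
position: [0.4559, 0.0309, 0.0466]
tool_rot: [-1.87, -2.524, 0.0]
ft_force: [-0.3, 3.1, 0.1]
grip_width: 0.001
```

Run:
```python
from h import *
t=snap('top','t2.png')
cv2.imwrite('pics/t2c.png',cv2.resize(t['pixels'][145:245,255:385],None,fx=6,fy=6,interpolation=2))
s=get_state();print(s['time'],s['position'],s['ft_force'])
```

```text
5.05 [0.4559686  0.03047465 0.04656949] [-0.69808189  1.54423366  0.62810707]
```

View pics/t2c.png

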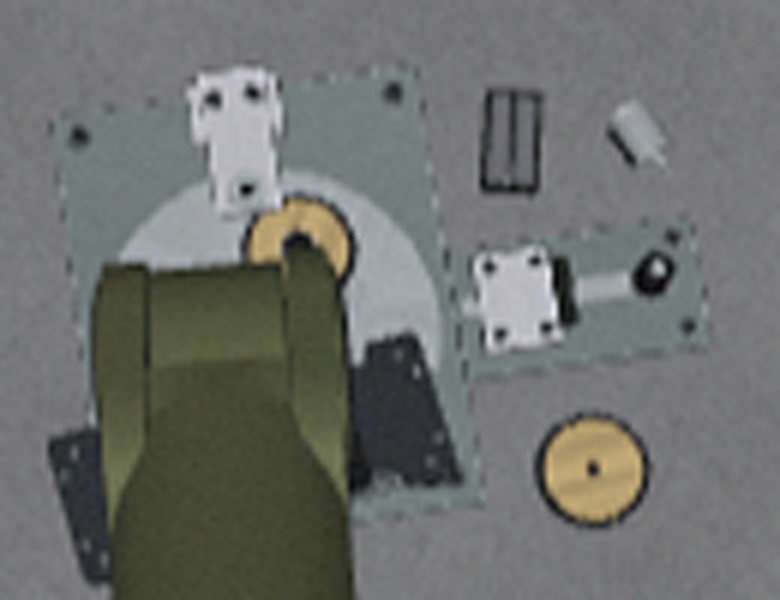

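The wheel has moved to about (299,247), i.e. q≈-0.5. The fingertip must be thinner than I assumed (contact offset about 16 mm, not 25). I'll continue to q≈-0.12 on that basis.

>>> carry_out:
  motion:
    - [[0.0005,-0.0015,0],0.01]
    - [[0.001,-0.003,0],0.03]
    - [[0.0016,-0.005,0],0.05]
    - [[0.0022,-0.0066,0],0.07]
    - [[0.0024,-0.0085,0],0.09]
    - [[0.0026,-0.0105,0],0.11]
    - [[0.003,-0.0125,0],0.13]
    - [[0.0033,-0.0145,0],0.15]
    - [[0.0037,-0.0165,0],0.17]
    - [[0.0042,-0.0185,0],0.19]
    - [[0.0046,-0.0205,0],0.21]
    - [[0.005,-0.022,0],0.23]
    - [[0.0056,-0.024,0],0.25]
    - [[0.0062,-0.026,0],0.26]
    - [[0.0068,-0.028,0],0.27]
    - [[0.0068,-0.028,0],0.27]

```text
time: 6.65
position: [0.4631, 0.0026, 0.0466]
tool_rot: [1.517, 2.751, 0.0]
ft_force: [-0.2, 1.0, 0.1]
grip_width: 0.009
```

Run:
```python
from h import *
d=snap('scene','s3.png')
cv2.imwrite('pics/s3c.png',cv2.resize(d['pixels'][160:260,235:395],None,fx=5,fy=5,interpolation=2))
s=get_state();print(s['time'],s['position'],s['ft_force'])
p=[.5378,.0299,.1475,0,.0015]
for q in(-.3,-.2,-.1,0,.1):
    p[3]=q;m=model(p)
    print(q,*[(k,((proj('s3.png',m[k])-[235,160]+.5)*5-.5).round(0)) for k in('peg','clamp','slot')])
```

```text
6.7 [0.46311481 0.00261387 0.046602  ] [ 0.19100744  0.30821606 -0.46634001]
-0.3 ('peg', array([362., 122.])) ('clamp', array([474., 279.])) ('slot', array([277., 264.]))
-0.2 ('peg', array([352., 128.])) ('clamp', array([483., 278.])) ('slot', array([280., 276.]))
-0.1 ('peg', array([342., 135.])) ('clamp', array([493., 276.])) ('slot', array([285., 288.]))
0 ('peg', array([333., 142.])) ('clamp', array([502., 273.])) ('slot', array([291., 300.]))
0.1 ('peg', array([325., 150.])) ('clamp', array([510., 270.])) ('slot', array([300., 311.]))
```

View pics/s3c.png

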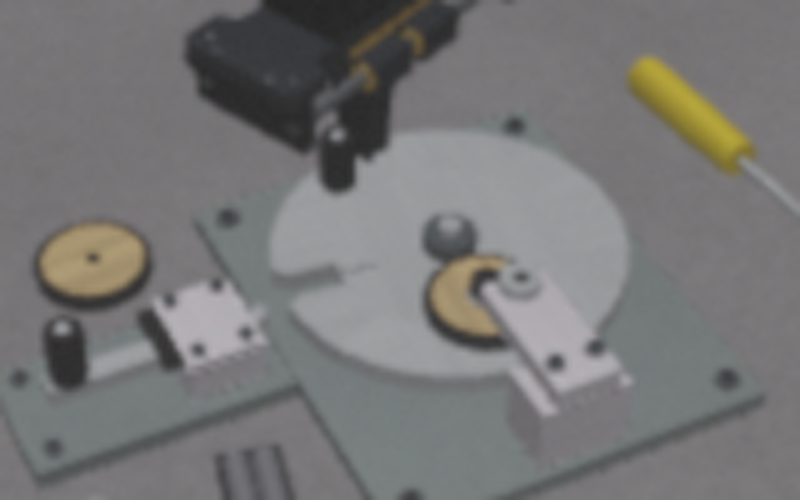

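The peg top at (338,133) and slot mouth at (283,287) give q≈-0.10. I'll push about 7 mm more.

>>> carry_out:
  motion:
    - [[0.0006,-0.0008,0],0.01]
    - [[0.0012,-0.0017,0],0.03]
    - [[0.0018,-0.0026,0],0.05]
    - [[0.0024,-0.0035,0],0.07]
    - [[0.003,-0.0043,0],0.08]
    - [[0.0036,-0.0051,0],0.09]
    - [[0.0041,-0.0058,0],0.1]
    - [[0.0041,-0.0058,0],0.1]

```text
time: 7.5
position: [0.467, -0.003, 0.0466]
tool_rot: [1.377, 2.824, -0.0]
ft_force: [-1.9, 0.9, 0.0]
grip_width: 0.005
```

Run:
```python
from h import *
d=snap('scene','s4.png')
cv2.imwrite('pics/s4c.png',cv2.resize(d['pixels'][175:245,240:350],None,fx=7,fy=7,interpolation=2))
s=get_state();print(s['time'],s['position'],s['ft_force'])
f=lambda P:((proj('s4.png',P)-[240,175]+.5)*7-.5).round(0)
p=[.5378,.0299,.1475,0,.0015]
for q in(-.1,-.05,0,.05,.1):
    p[3]=q;m=model(p)
    def C(x,y):
        a=q+.1475;return np.array([.5378+x*np.cos(a)-y*np.sin(a),.0299+x*np.sin(a)+y*np.cos(a),.032])
    print(q,f(m['peg']),*[f(C(x,y)) for x,y in((-.014,-.094),(.014,-.094),(-.008,-.062),(.008,-.062))])
```

```text
7.55 [ 0.46698322 -0.00295066  0.04657059] [-0.75882671  1.26718415  0.03385674]
-0.1 [443.  84.] [354. 273.] [378. 323.] [440. 263.] [455. 291.]
-0.05 [437.  89.] [357. 282.] [385. 331.] [442. 269.] [459. 296.]
0 [431.  94.] [360. 291.] [391. 339.] [445. 274.] [463. 301.]
0.05 [425. 100.] [364. 299.] [399. 346.] [448. 280.] [468. 306.]
0.1 [420. 106.] [368. 307.] [407. 353.] [451. 285.] [473. 311.]
```

View pics/s4c.png

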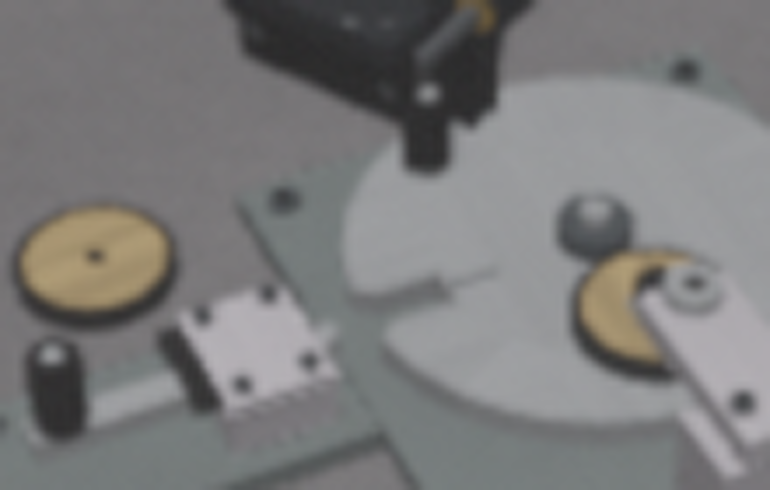

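The slot corners at (353,298) and (388,335) match q≈0, and the slot line is collinear with the bar. I'll back off, lift, and go behind the bar's knob.

>>> carry_out:
  motion:
    - [[-0.003,0.004,0],0]
    - [[-0.007,0.009,0],0]
    - [[-0.009,0.012,0.01],0]
    - [[-0.009,0.012,0.03],0]
    - [[-0.009,0.012,0.05],0]
    - [[-0.007,0.008,0.067],-0.02]
    - [[-0.001,-0.004,0.075],-0.06]
    - [[0.008,-0.022,0.075],-0.11]
    - [[0.019,-0.045,0.075],-0.17]
    - [[0.031,-0.07,0.075],-0.23]
    - [[0.044,-0.097,0.075],-0.3]
    - [[0.058,-0.125,0.075],-0.37]
    - [[0.072,-0.153,0.075],-0.43]
    - [[0.085,-0.18,0.075],-0.47]
    - [[0.096,-0.202,0.075],-0.5]
    - [[0.104,-0.217,0.075],-0.51]
    - [[0.109,-0.225,0.075],-0.51]
    - [[0.109,-0.225,0.075],-0.51]

```text
time: 9.35
position: [0.5754, -0.2302, 0.1207]
tool_rot: [-2.049, -2.382, 0.004]
ft_force: [-0.3, -0.3, 0.3]
grip_width: 0.007
```

>>> carry_out:
  motion:
    - [[0,0,-0.01],0]
    - [[0,0,-0.025],0]
    - [[0,0,-0.04],0]
    - [[0,0,-0.055],0]
    - [[0,0,-0.067],0]
    - [[0,0,-0.074],0]
    - [[0,0,-0.074],0]

```text
time: 10.05
position: [0.5751, -0.2274, 0.0462]
tool_rot: [-2.044, -2.383, 0.002]
ft_force: [0.1, 0.3, 0.3]
grip_width: 0.006
```

Run:
```python
from h import *
d=snap('scene','s5.png')
cv2.imwrite('pics/s5c.png',cv2.resize(d['pixels'][160:260,200:350],None,fx=5,fy=5,interpolation=2))
s=get_state();print(s['time'],s['position'],s['ft_force'],s['tool_rot'])
k=model([.5378,.0299,.1475,0,.0015])['knob'];e=np.array([-.147,.989]);r=s['position'][:2]-k[:2]
print('along',r@e,'lateral',r@[.989,.147])
```

```text
10.1 [ 0.57567685 -0.22769069  0.04712965] [ 0.48762508  0.03841199 -0.43682215] [-2.04453025e+00 -2.38439799e+00  6.86160336e-04]
along -0.04885364508042405 lateral -0.00039405439695542303
```

View pics/s5c.png

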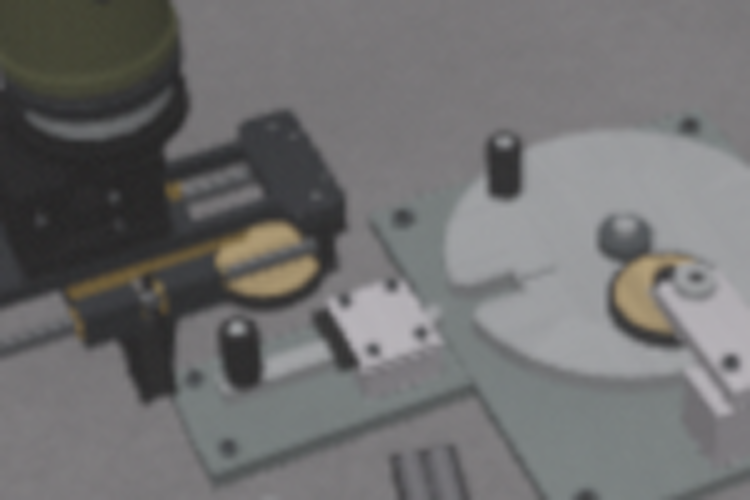

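The fingertip stands behind the knob, in line to 0.4 mm, and the plate is unchanged. I'll push along the bar now.

>>> carry_out:
  motion:
    - [[-0.001,0.005,0],0]
    - [[-0.0015,0.01,0],0]
    - [[-0.002,0.015,0],0]
    - [[-0.003,0.02,0],0]
    - [[-0.0036,0.024,0],0]
    - [[-0.004,0.027,0],0]
    - [[-0.0045,0.03,0],0]
    - [[-0.0049,0.033,0],0]
    - [[-0.0052,0.035,0],0]
    - [[-0.0055,0.037,0],0]
    - [[-0.0058,0.039,0],0]
    - [[-0.0061,0.041,0],0]
    - [[-0.0064,0.043,0],0]
    - [[-0.0067,0.045,0],0]
    - [[-0.007,0.047,0],0]
    - [[-0.0073,0.049,0],0]

```text
time: 11.7
position: [0.5686, -0.1786, 0.0477]
tool_rot: [2.045, 2.385, 0.0]
ft_force: [-0.6, -3.1, 2.4]
grip_width: 0.004
```

>>> carry_out:
  motion:
    - [[-0.0003,0.002,0],0]
    - [[-0.0006,0.004,0],0]
    - [[-0.0009,0.006,0],0]
    - [[-0.0012,0.008,0],0]
    - [[-0.0015,0.01,0],0]
    - [[-0.0018,0.012,0],0]
    - [[-0.002,0.0135,0],0]
    - [[-0.002,0.0135,0],0]

```text
time: 12.5
position: [0.5669, -0.1668, 0.0478]
tool_rot: [2.044, 2.382, -0.002]
ft_force: [0.5, -6.2, 1.3]
grip_width: 0.004
```

Run:
```python
from h import *
d=snap('scene','s6.png')
cv2.imwrite('pics/s6c.png',cv2.resize(d['pixels'][185:255,230:340],None,fx=7,fy=7,interpolation=2))
s=get_state();print(s['time'],s['position'],s['ft_force'])
for S in(.02,.026,.030,.034):print(S,((proj('s6.png',model([.5378,.0299,.1475,0,S])['knob'])-[230,185]+.5)*7-.5).round(0))
```

```text
12.55 [ 0.56684483 -0.16676668  0.04777549] [ 1.33762103 -6.63801284  1.0203768 ]
0.02 [184. 266.]
0.026 [200. 260.]
0.03 [211. 257.]
0.034 [222. 253.]
```

View pics/s6c.png

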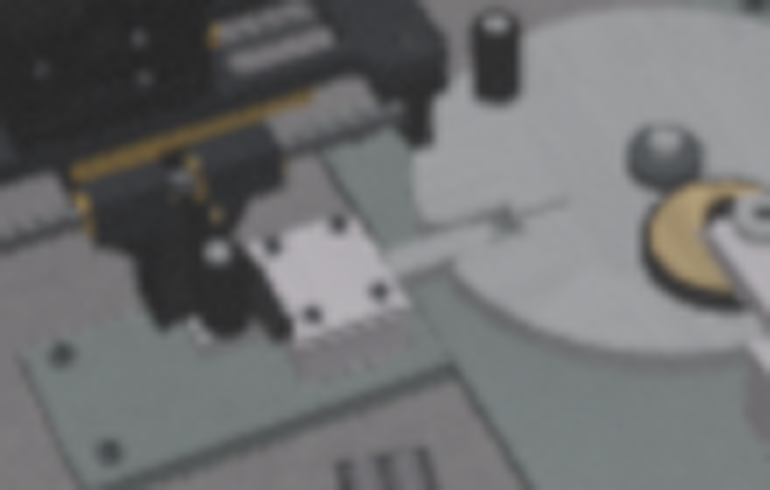

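The bar is in the slot and the knob, at (217,250), is almost at the buffer (travel ≈0.033). I'll push on in small steps and watch the force.

>>> carry_out:
  motion:
    - [[-0.0001,0.0007,0],0]
    - [[-0.0002,0.0013,0],0]
    - [[-0.0003,0.002,0],0]
    - [[-0.0003,0.002,0],0]
    - [[-0.0003,0.002,0],0]

```text
time: 13.05
position: [0.5667, -0.1662, 0.0478]
tool_rot: [2.044, 2.38, -0.003]
ft_force: [1.5, -8.9, -0.6]
grip_width: 0.009
```

>>> carry_out:
  motion:
    - [[-0.0001,0.001,0],0]
    - [[-0.0003,0.002,0],0]
    - [[-0.0003,0.002,0],0]
    - [[-0.0003,0.002,0],0]

```text
time: 13.45
position: [0.5665, -0.1653, 0.0479]
tool_rot: [2.044, 2.379, -0.004]
ft_force: [2.0, -10.7, -2.0]
grip_width: 0.004
```

Run:
```python
from h import *
s=get_state();print(s['time'],s['position'],s['ft_force'])
```

```text
13.45 [ 0.5665248  -0.16529548  0.04791125] [  1.95331123 -10.67386816  -1.95302589]
```

The force grows about 2–3 N per mm, which matches the rubber buffer, so the bar is home. I'll back off along the bar, lift clear and check.

>>> carry_out:
  motion:
    - [[0.0005,-0.003,0],0]
    - [[0.001,-0.007,0],0]
    - [[0.002,-0.014,0],0]
    - [[0.003,-0.022,0],0]
    - [[0.0045,-0.03,0],0]
    - [[0.0055,-0.037,0],0]
    - [[0.006,-0.04,0.01],0]
    - [[0.006,-0.04,0.03],0]
    - [[0.006,-0.042,0.06],0]
    - [[0.006,-0.05,0.09],0]
    - [[0,-0.07,0.12],0]
    - [[-0.01,-0.1,0.15],0]
    - [[-0.02,-0.135,0.17],0]
    - [[-0.03,-0.165,0.18],0]
    - [[-0.03,-0.18,0.18],0]
    - [[-0.03,-0.18,0.18],0]

```text
time: 15.05
position: [0.5352, -0.3434, 0.2277]
tool_rot: [2.049, 2.38, -0.001]
ft_force: [1.2, -0.7, -0.1]
grip_width: 0.002
```

Run:
```python
from h import *
t=snap('top','t7.png');d=snap('scene','s7.png')
a=cv2.resize(t['pixels'][145:245,255:385],None,fx=5,fy=5,interpolation=2)[:,:650]
cv2.imwrite('pics/t7c.png',a)
g=lambda n,P:((proj(n,P)-[255,145]+.5)*5-.5).round(0)
for S in(.028,.031,.034):print(S,g('t7.png',model([.5378,.0299,.1475,0,S])['knob']))
for q in(-.05,0,.05):
    m=model([.5378,.0299,.1475,q,.034]);print(q,g('t7.png',m['peg']),g('t7.png',m['slot']))
```

```text
0.028 [505. 230.]
0.031 [501. 231.]
0.034 [496. 231.]
-0.05 [293. 370.] [367. 267.]
0 [297. 366.] [366. 260.]
0.05 [302. 362.] [364. 253.]
```

View pics/t7c.png

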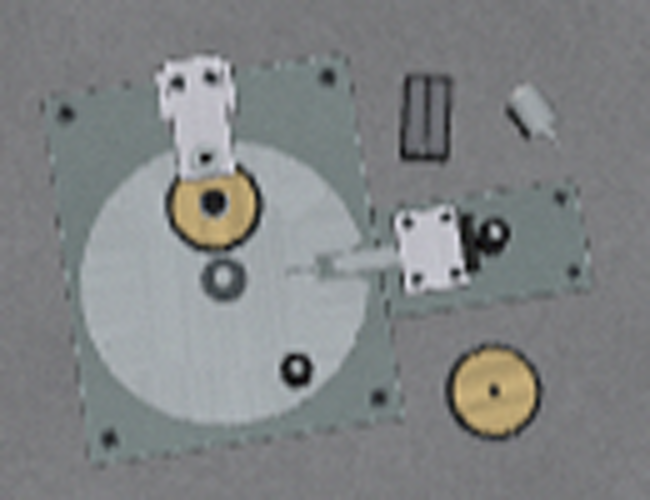

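The knob at about (494,231) is against the buffer, as predicted for 0.034 travel. The peg at (297,367) fits q≈0, the wheel is under the bush, and the bystanders haven't moved. Handing in.

```bash
python3 -c "
from bench import *
print(ticket.close_job())"
```

```text
the job is handed in; nothing more can be done
None
```

The plate is turned and locked with the wheel under the drill bush, and I handed the job in at about 15 s on the robot's clock.

- **Plate:** I turned it from about -0.73 rad to about 0 by pushing the peg with the shut fingertips. The measured push force was about 3 N at most.
- **Locking bar:** I pushed its knob until the force reached about 11 N. Over the last steps it rose 2–3 N per mm, which fits the rubber buffer. I then backed the hand off and lifted it well clear.
- **Last checks:** in the final top picture the bar is in the slot and the knob is against the buffer, at the spot predicted for 0.034 m of travel. The peg sits where it should for 0 rad. The bystanders in view (spare wheel, motor, battery holder) have not moved. The final crop did not cover the others, but the arm kept well above them on its way past.
- **What disagreed:** the fingertip was thinner than I assumed, by about 9 mm at the contact. I corrected this midway from the pictures.

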